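Make up a urine test set and a blood-smear staining set

ROBOT

A 6-joint arm with a two-finger parallel gripper is mounted at the origin on a cart in front of the work surface, level with it; the furniture and walls round the work are solid. World frame = base frame: x ahead of the robot, y to its left, z up, the work surface at z = 0. Lengths are in m, angles in rad, forces in N, time in s.
With the tool pointing down it reaches from about 0.275 to 0.85 m from the base axis. Payload 19 kg.
Tool frame: the origin (TCP) lies at the very end of the fingers, on their centre line; the grasp point (between the pads) lies 19 mm behind it (r.grip_depth is the distance from the TCP to the grasp point, in m); z points along the fingers, y is the line along which they close (so a half turn about z gives the same grasp; the last joint's range is limited). The gripper opens to 85 mm and grips with 20 to 120 N. Pads are 22 mm wide; open, the fingers measure 114 mm over their backs; the gripper's body (76 mm by 85 mm) begins 54 mm behind the grasp point. The pads swing forward as they close: fully open they stand 13 mm farther back than shut.
Start: joints at [-1.388, 0.15, 1.437, -0, 1.554, -0.134], TCP at [0.179, -0.546, 0.231] pointing down, gripper open.
Joint ranges: [-2.8, 2.8], [-0.68, 2.1], [0.12, 2.68], [-1.39, 4.53], [0.16, 2.79], [-2.81, 2.81]. Speed limits (rad/s): [1.89, 1.89, 2.22, 3.01, 3.01, 3.01].

INTERFACE

Orientations are given as [roll, pitch, yaw] about the fixed x, y, z axes, in that order (R = Rz(yaw) Ry(pitch) Rx(roll)).
In Python, from rig import r, get_image, get_calibration gives the robot as it stands.
- The arm moves only by the tool arm_command, never from a script. Its argument "motion" is one flat list of numbers, 5 for each row, row after row: the closure, from 0 (fully open) to 1 (shut), then the shift along the tool's x, y, z scaled (see below), then the turn about the tool's z scaled (see below). A call has exactly 8 rows; each row shifts and turns the commanded pose from where the row before left it, along the tool's axes as they then stand; what a row does not reach is not made up. The controller multiplies each number of a shift by 0.02 m and each number of a turn by 45 degrees. A row lasts 1/8 s, in which the tool goes at most 62.5 mm and 10.7 degrees, less where a joint would pass 70% of its speed; a pose out of reach is approached as far as the arm can. A call with a number of a shift or a turn outside -1 to 1 is refused whole. A call with a gripper value outside its range is refused whole. The fingers move at their own pace and stop on an object; the grip force is fixed at half the most. Time passes only in rows, so rows that do not move let the fingers close, or fill a call up. It gives the time, the measured TCP pose, the force, the opening and the grip force at its end, in the units of the state.
- r.sense(): the state, without advancing time (a new reading comes with each control period).
- get_image(name): name is "side" or "top"; returns the picture (480x640x3 uint8, red, green, blue); there is no depth.
- get_calibration(name): a dict with "intrinsics" (3x3 intrinsics, pixels), "R" (3x3) and "t" (3): a world point X has camera coordinates R X + t. Camera axes: x right, y down, z forward; pixel columns grow to the right and rows downward; lengths in m; the calibration is good to about 2 mm. A picture is of the moment at which its call begins. get_calibration takes no time and is no camera call.
- r.sign_off(): hands the job in; it is judged then, once.
The state is a dict: "clock": time; "joint_positions": joint angles; "joint_velocities": joint speeds; "effort": joint torques, N m; "tcp_pos": TCP position; "tool_rot": TCP orientation; "contact_force": force on the tool from outside, world axes, zero at the start; "wrist_torque": the same for the moment, N m; "finger_gap": finger opening in m; "grip_force": force on a finger pad.
Only numpy, scipy, OpenCV 4.12 (cv2) and the standard library are available. Lean on these libraries where they do the work, as an engineer would, in place of code of your own. Each camera call takes 0.05 s, during which the arm holds its last target. There are 200 camera calls.

TASK

Make up two sets from the row of stock at the back. In the white tray with two wells goes the urine test set: the specimen cup in the large round well and the test-strip tub in the small one; in the white tray with three wells goes the blood-smear staining set: the glass staining jar in the rectangular well, the small brown fixative bottle with the white cap in the middle well and the little oil bottle in the smallest. Seat each one upright on the floor of its well, never tip them over, and leave the objective case where it stands.

Things in the scene. Friction and masses are not known exactly. Their poses are not given: they have to be found in the camera images.
- urine_tray: White moulded tray with two round wells, a lip on each short end, a blank card on one long side; 154 mm long. Loose, 86 mm wide (x), 28 high; wells 20 deep with floors 8 above the bench, mouths bevelled 3. Origin: centre of underside, y along the tray, z up, card on the -x side. Wells at x = 0: 64 mm diameter at y = +29 (specimen cup), 50 mm diameter at y = -36 (strip tub).
- smear_tray: White tray with three wells, end lips, a blank card on one long side; 212 mm long. Loose, 86 mm wide (x), 28 high; wells 20 deep with floors 8 above the bench, mouths bevelled 3. Origin: centre of underside, y along the tray, z up, card on the -x side. Wells at x = 0: rectangular 58 (x) by 66 (y) mm at y = +57 (staining jar), 60 diameter at y = -14 (fixative bottle), 38 diameter at y = -71 (oil bottle).
- specimen_cup: Clear specimen cup with a fixed wide orange lid, 72 mm tall; foot 52 mm diameter, wall widening to 60 mm, lid 64 mm diameter from 60 to 72 mm up, firm to grip. Origin: centre of its underside, z up. Stands upright.
- strip_tub: White test-strip tub, slim, with a fixed orange cap; body 38 mm diameter, cap 40 mm diameter from 92 to 108 mm up (its top). Origin: centre of its underside, z up. Stands upright.
- staining_jar: Glass staining jar with a purple block of stain inside, rectangular: 46 mm in x by 56 mm in y up to 83 mm, then a fixed lid 48 by 56 mm to 98 mm with a knob to 106 mm. Origin: centre of its underside, z up. Stands upright; it fits its well when its x lies along the tray's x (either way round).
- fixative_bottle: Small brown bottle with a white cap, 50 mm diameter up to about 80 mm, cap 24 mm diameter from 87 to 105 mm (its top). Origin: centre of its underside, z up. Stands upright.
- oil_bottle: Little brown bottle with a black cap, the smallest of the stock: body 26 mm diameter up to about 49 mm, cap 18 mm diameter, 62 mm tall. Origin: centre of its underside, z up. Stands upright.
- objective_case: Screw case of a spare microscope objective: squat cylinder, black screw top over a pale lower half, 39 mm diameter, 56 mm tall, at the right end of the row. Not wanted: leave it. Origin: centre of its underside.
There are look-alikes about, which are no part of the job. Leave any blue look-alike of the strip_tub alone.

How it is judged:
At the end, for the whole second after the job is handed in: Each of the five stands in its own well of its own tray: centre within 10 mm of the well's centre along and across the tray, underside within 4 mm of the well's floor, tilted less than 0.12 rad, at rest; both trays lie flat on the bench (x of specimen_cup in the frame of urine_tray between -0.01 and 0.01 m and y of specimen_cup in the frame of urine_tray between 0.019 and 0.039 m and z of each of specimen_cup, strip_tub in the frame of urine_tray below 0.012 m and angle between each of specimen_cup, strip_tub, staining_jar, fixative_bottle, oil_bottle's own z axis and vertical below 0.12 rad and linear speed of each of specimen_cup, strip_tub, staining_jar, fixative_bottle, oil_bottle, urine_tray, smear_tray below 0.02 m/s and x of strip_tub in the frame of urine_tray between -0.01 and 0.01 m and y of strip_tub in the frame of urine_tray between -0.046 and -0.026 m and x of staining_jar in the frame of smear_tray between -0.01 and 0.01 m and y of staining_jar in the frame of smear_tray between 0.047 and 0.067 m and z of each of staining_jar, fixative_bottle, oil_bottle in the frame of smear_tray below 0.012 m and x of fixative_bottle in the frame of smear_tray between -0.01 and 0.01 m and y of fixative_bottle in the frame of smear_tray between -0.024 and -0.004 m and x of oil_bottle in the frame of smear_tray between -0.01 and 0.01 m and y of oil_bottle in the frame of smear_tray between -0.081 and -0.061 m and height (world z) of each of urine_tray, smear_tray below 0.006 m and angle between each of urine_tray, smear_tray's own z axis and vertical below 0.05 rad); the robot touches nothing.
It fails at once if a piece of the sets is tipped over (more than 0.6 rad) (angle between any of specimen_cup, strip_tub, staining_jar, fixative_bottle, oil_bottle's own z axis and vertical above 0.6 rad).
It fails at once if the objective case is moved more than 20 mm (distance of objective_case from where it was at the start of the episode above 0.02 m).
It also fails if it takes over 112 s, if anything falls off the work surface, if the arm or the gripper's body presses on something with over 40 N, if the wrist force passes 120 N, or if a joint passes its speed limit or range.

## Working session

There is one attempt and no reset: what is moved stays moved. The work goes in short steps, Python scripts to look and compute and a tool call to move; the robot and the scene stay as the last step left them, time stands still between calls to the robot, and variables do not carry over. Pictures are saved under pics/ and viewed, at most 14 in all, crops included, and the job is handed in when it is done.

Besides the shell and the picture viewer there is one more tool, called after "Emit:" as name(argument=value, ...), one argument or row to a line, values as JSON. arm_command: Moves the arm, as the interface text tells. Shifts and turns lie within -1 to 1; 1 stands for 0.02 m of shift or 45 degrees of turn. Its arguments: {"type":"object","properties":{"motion":{"type":"array"}},"required":["motion"]}

```bash
mkdir -p pics; ls
python3 - <<'E'
from rig import r,get_image,get_calibration
import cv2
for n in("top","side"):
    cv2.imwrite(f"pics/{n}0.png",get_image(n)[:,:,::-1]); c=get_calibration(n); print(n,c)
print(r.sense())
E
```

```text
pics
top {'intrinsics': array([[608.05344928,   0.        , 331.48406565],
       [  0.        , 608.05344928, 230.48925402],
       [  0.        ,   0.        ,   1.        ]]), 'R': array([[ 0.02831712, -0.99955351,  0.00953498],
       [-0.98122794, -0.02961579, -0.19056399],
       [ 0.19076129, -0.00395977, -0.98162847]]), 't': array([0.1626796 , 0.59588763, 0.9721134 ])}
side {'intrinsics': array([[594.07780778,   0.        , 310.59376052],
       [  0.        , 594.07780778, 247.01370956],
       [  0.        ,   0.        ,   1.        ]]), 'R': array([[ 0.92437135, -0.38145453, -0.00548202],
       [-0.33286589, -0.7994404 , -0.50009534],
       [ 0.18638108,  0.46409858, -0.865953  ]]), 't': array([-0.47560101,  0.37134836,  0.75726401])}
{'clock': 0.1, 'joint_positions': array([-1.38800017e+00,  1.50934126e-01,  1.43791388e+00,  2.97392211e-05,
        1.55382520e+00, -1.34018488e-01]), 'joint_velocities': array([-8.16044920e-04, -1.37153349e-03, -1.68047013e-03, -1.80132129e-03,
       -3.76270586e-04, -8.25798026e-05]), 'effort': array([ 1.96104185e-03, -7.14372754e+01, -5.71807766e+01, -4.25542485e-04,
        7.00869947e-03,  7.50511299e-05]), 'tcp_pos': array([ 0.17907772, -0.54618022,  0.23076333]), 'tool_rot': array([-3.14052576e+00, -1.73849399e-04,  3.16814030e-01]), 'contact_force': array([-0.68908058,  0.07320869, -0.21259634]), 'wrist_torque': array([0.02897429, 0.03184083, 0.04571664]), 'grip_force': 0.0, 'finger_gap': 0.08551971317923941}
```

View pics/top0.png

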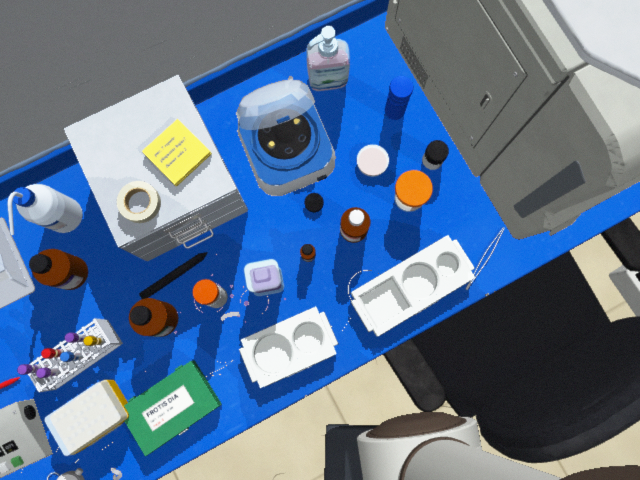

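View pics/side0.png

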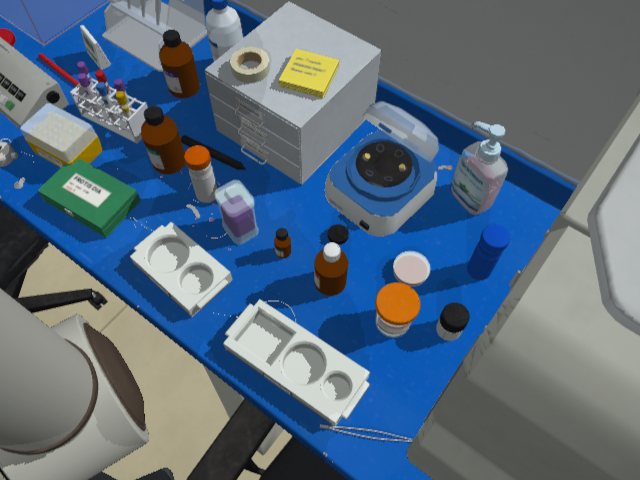

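Candidates, with top-view pixels:
- **Strip tub:** orange cap (206,292). The blue look-alike is at (400,95).
- **Specimen cup:** wide orange lid (413,190).
- **Staining jar:** (264,277).
- **Fixative bottle:** white cap (355,218). The bigger brown bottles at (155,315) and (60,268) have black caps.
- **Oil bottle:** (308,252). A loose black cap sits at (314,202).
- **Objective case:** (435,153). A white lid or dish is at (372,160).
- **Trays:** urine tray (290,347), smear tray (413,285).

```bash
cat > h.py <<'E'
import numpy as np,cv2
from rig import r,get_image,get_calibration
C={n:get_calibration(n) for n in("top","side")}
def proj(n,X):
    c=C[n];p=(c["R"]@np.atleast_2d(X).T).T+c["t"];p=p@c["intrinsics"].T;return p[:,:2]/p[:,2:]
def plane(n,uv,z):
    c=C[n];uv=np.atleast_2d(uv).astype(float);o=-c["R"].T@c["t"]
    d=np.c_[uv,np.ones(len(uv))]@np.linalg.inv(c["intrinsics"]).T@c["R"]
    return (o+d*((z-o[2])/d[:,2])[:,None])[:,:2]
def blob(im,roi,lo,hi):
    x0,y0,x1,y1=roi;m=cv2.inRange(cv2.cvtColor(im[y0:y1,x0:x1],cv2.COLOR_RGB2HSV),lo,hi)
    cs=cv2.findContours(m,cv2.RETR_EXTERNAL,cv2.CHAIN_APPROX_NONE)[0]
    return max(cs,key=cv2.contourArea).reshape(-1,2)+[x0,y0]
def rectify(n,im,cx,cy,z,h=.15,s=2000):   # metric view of plane z; u=-y, v=-x
    w=np.array([[cx+h,cy+h],[cx+h,cy-h],[cx-h,cy-h],[cx-h,cy+h]]);N=2*h*s
    H=cv2.getPerspectiveTransform(proj(n,np.c_[w,[z]*4]).astype(np.float32),np.float32([[0,0],[N,0],[N,N],[0,N]]))
    return cv2.warpPerspective(im,H,(int(N),int(N)))
E
python3 - <<'E'
from h import *
T=get_image("top");S=get_image("side")
np.save("T0.npy",T);np.save("S0.npy",S)
OR=((3,150,120),(20,255,255))
def circ(n,im,roi,rng,z,nm):
    w=plane(n,blob(im,roi,*rng),z).astype(np.float32)*1000
    (c,rad)=cv2.minEnclosingCircle(w);print(nm,n,np.round(c,1),"r",round(rad,1), "ext",np.ptp(w,axis=0).round(1), "mid",((w.max(0)+w.min(0))/2).round(1))
circ("top",T,(385,160,445,225),OR,.072,"cup");circ("side",S,(365,270,430,345),OR,.072,"cup")
circ("top",T,(185,270,235,315),OR,.108,"tub");circ("side",S,(175,135,225,185),OR,.108,"tub")
WH=((0,0,170),(179,60,255))
circ("top",T,(345,205,368,230),WH,.105,"fix");circ("side",S,(318,235,345,265),WH,.105,"fix")
BK=((0,0,0),(179,255,60))
circ("top",T,(296,240,320,256),BK,.062,"oil");circ("side",S,(272,226,294,243),BK,.062,"oil")
circ("top",T,(418,135,450,172),BK,.056,"obj")
for nm,n,im,roi in(("ut","top",T,(230,300,345,395)),("st","top",T,(340,225,485,340)),("ut","side",S,(120,210,240,320)),("st","side",S,(215,290,380,425))):
    w=plane(n,blob(im,roi,(0,0,90),(179,70,255)),.028).astype(np.float32)*1000
    print(nm,n,cv2.minAreaRect(w))
w=rectify("top",T,.37,.05,.098,.15); 
def crop(im,x0,y0,x1,y1,s):return cv2.resize(im[y0:y1,x0:x1],None,fx=s,fy=s)
a=crop(T,180,180,480,400,2.6);cv2.imwrite("pics/c1.png",a[:,:,::-1])
for nm,X in(("jar",(264,277)),("ut",(290,347)),("st",(413,285))):print(nm,plane("top",X,.1 if nm=="jar" else .028))
E
```

```text
cup top [665.6  44. ] r 32.0 ext [62.9 61. ] mid [665.3  44.4]
cup side [667.4  43.9] r 32.0 ext [62.  63.5] mid [666.5  43.7]
tub top [477.8 375.8] r 20.0 ext [37.9 39.4] mid [478.  375.7]
tub side [479.9 374.3] r 23.6 ext [38.2 46.4] mid [478.1 374.5]
fix top [606.1 141.2] r 12.0 ext [21.8 22.8] mid [605.8 141.2]
fix side [606.3 142. ] r 11.7 ext [22.3 22.4] mid [606.3 142.1]
oil top [557.  220.1] r 9.0 ext [15.5 17. ] mid [556.3 220.1]
oil side [556.5 218.2] r 10.4 ext [18.1 20.7] mid [556.4 218.2]
obj top [734.8   1.8] r 21.7 ext [42.1 38.4] mid [734.6   2.3]
ut top ((396.2943420410156, 246.0039520263672), (87.9141616821289, 157.167724609375), 25.55634307861328)
st top ((503.2452392578125, 36.269325256347656), (95.80770874023438, 213.69061279296875), 31.69436264038086)
ut side ((395.9119873046875, 246.34616088867188), (90.61798095703125, 157.0254669189453), 25.441926956176758)
st side ((506.6068115234375, 39.9129638671875), (94.92572021484375, 216.46168518066406), 31.9451961517334)
jar [[0.50371695 0.28555764]]
ut [[0.39548258 0.24378217]]
st [[0.5056085  0.03773338]]
```

View pics/c1.png

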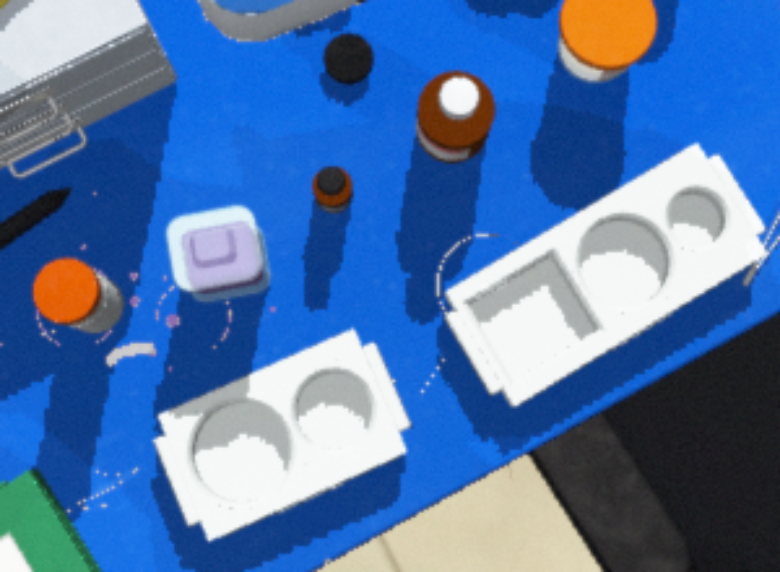

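The crop confirms the picks. All the stock stands upright, and both trays have their larger wells at the left (+y). Next I'll refine the smear tray and jar poses.

Run:
```python
from h import *
T=np.load("T0.npy");S=np.load("S0.npy")
def fit(n,im,cx,cy,z,h,lo,hi,k):
    w=rectify(n,im,cx,cy,z,h);m=cv2.inRange(cv2.cvtColor(w,cv2.COLOR_RGB2HSV),lo,hi)
    m=cv2.morphologyEx(cv2.morphologyEx(m,cv2.MORPH_CLOSE,np.ones((9,9))),cv2.MORPH_OPEN,cv2.getStructuringElement(2,(k,k)))
    c=max(cv2.findContours(m,0,1)[0],key=cv2.contourArea);R=cv2.minAreaRect(c)
    return w,R,(cx+h-R[0][1]/2000,cy+h-R[0][0]/2000)
outs=[]
for nm,cx,cy,z,h,lo,hi,k in(("ut",.396,.246,.028,.11,(0,0,90),(179,70,255),25),("st",.505,.038,.028,.14,(0,0,90),(179,70,255),25),("jar",.50,.285,.098,.06,(80,0,130),(179,90,255),7)):
    for n,im in(("top",T),("side",S)):
        w,R,p=fit(n,im,cx,cy,z,h,lo,hi,k);print(nm,n,np.round(p,4),"size",np.round(np.array(R[1])/2,1),"ang",round(R[2],1))
        if n=="top" or nm=="jar":
            w=w.copy();cv2.polylines(w,[np.int32(cv2.boxPoints(R))],1,(255,0,0),1);outs.append(w)
def overlay(w,h,cx,cy,x,y,yaw,sh):
    f=lambda q:(int(2000*(cy+h-q[1])),int(2000*(cx+h-q[0])))
    c,s=np.cos(yaw),np.sin(yaw);tr=lambda a,b:(x+c*a-s*b,y+s*a+c*b)
    for a,d in sh:
        if np.ndim(d)==0:cv2.circle(w,f(tr(0,a)),int(d*1000),(0,200,0),1)
        else:cv2.polylines(w,[np.int32([f(tr(i*d[0]/2,a+j*d[1]/2)) for i,j in((1,1),(1,-1),(-1,-1),(-1,1))])],1,(0,200,0),1)
overlay(outs[0],.11,.396,.246,.396,.246,np.radians(25.5),[(.029,.064),(-.036,.05),(0,(.086,.154))])
overlay(outs[1],.14,.505,.038,.505,.038,np.radians(31.5),[(.057,(.058,.066)),(-.014,.06),(-.071,.038),(0,(.086,.212))])
H=max(o.shape[0] for o in outs[:2]);
c=np.zeros((560,780,3),np.uint8);c[:560,:560]=outs[1]
for i in(2,3):c[(i-2)*240:(i-1)*240,560:780]=outs[i][:,10:230]
cv2.imwrite("pics/st.png",c[:,:,::-1]);cv2.imwrite("pics/ut.png",outs[0][:,:,::-1])
```

```text
ut top [0.396  0.2464] size [ 88.2 156.3] ang 64.6
ut side [0.396  0.2462] size [ 90.8 157.3] ang 64.1
st top [0.5048 0.0374] size [ 91.8 214.3] ang 58.3
st side [0.5059 0.0384] size [ 91.8 214.7] ang 58.3
jar top [0.5066 0.2886] size [47.6 56.1] ang 76.9
jar side [0.507  0.2849] size [48.7 61.8] ang 77.6
```

View pics/st.png

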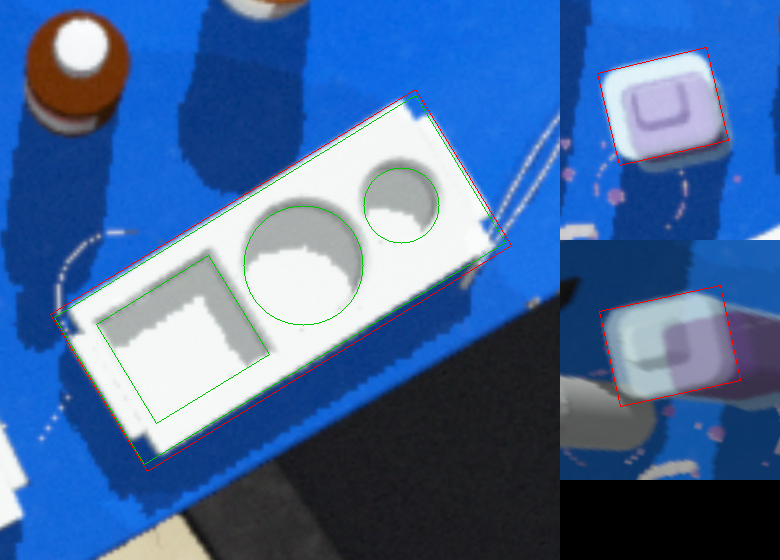

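View pics/ut.png

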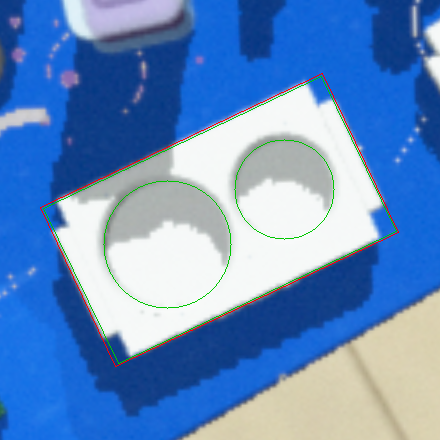

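The overlays fit: urine tray at (396,246) mm, yaw 25.4°; smear tray at (505,38) mm, yaw 31.7°; jar at (507,288) mm, yaw 13°. Turning the tool first.

Emit:
arm_command(
  motion=[0,0,0,0,-0.23,0,0,0,0,-0.23,0,0,0,0,-0.23,0,0,0,0,-0.23,0,0,0,0,-0.23,0,0,0,0,-0.23,0,0,0,0,-0.23,0,0,0,0,-0.23],
)

```text
clock: 1.2
tcp_pos: [0.1791, -0.5463, 0.2311]
tool_rot: [-3.142, -0.0, 1.768]
contact_force: [0.3, 1.2, 0.4]
finger_gap: 0.0855
grip_force: 0.0
```

Emit:
arm_command(
  motion=[0,0,0,0,-0.22,0,0,0,0,-0.1,0,1,0,0,0,0,1,0,0,0,0,1,0,0,0,0,1,0,0,0,0,1,0,0,0,0,1,0,0,0],
)

```text
clock: 2.2
tcp_pos: [0.1274, -0.4373, 0.2312]
tool_rot: [3.142, -0.0, 2.013]
contact_force: [-0.2, 0.4, -0.2]
finger_gap: 0.0856
grip_force: 0.0
```

```bash
cat >> h.py <<'E'
def plan(*wps):   # each (x,y,z,yawdeg or None); prints tool-unit totals per leg
    s=r.sense();p=np.array(s["tcp_pos"]);y=np.degrees(s["tool_rot"][2]);print("at",p.round(4),"yaw",round(y,2),"clk",s["clock"],"gap",s["finger_gap"])
    for w in wps:
        q=np.array(w[:3]);c,n=np.cos(np.radians(y)),np.sin(np.radians(y));d=(q-p)/.02
        t=0 if len(w)<4 else (y-w[3])/45
        print(w,"dx %.2f dy %.2f dz %.2f turn %.3f"%(d[0]*c+d[1]*n,d[0]*n-d[1]*c,-d[2],t))
        p=q
        if len(w)>3:y=w[3]
E
python3 - <<'E'
from h import *
print(r.grip_depth)
for uv in((510,238),(480,175),(590,205)):
  print(uv,[plane("top",uv,z).round(3).tolist() for z in(0,.2,.4)])
print("dish",plane("top",(372,160),.02),"cap",plane("top",(314,202),.03))
plan((.5,.0,.22),(.666,.044,.13),(.666,.044,.040),(.666,.044,.19),(.3835,.2725,.19),(.3835,.2725,.049))
E
```

```text
0.0187
(510, 238) [[[0.598, -0.139]], [[0.56, -0.079]], [[0.522, -0.018]]]
(480, 175) [[[0.713, -0.088]], [[0.653, -0.037]], [[0.594, 0.014]]]
(590, 205) [[[0.663, -0.286]], [[0.613, -0.198]], [[0.562, -0.11]]]
dish [[0.72896426 0.11085958]] cap [[0.64591873 0.21197522]]
at [ 0.1274 -0.4373  0.2312] yaw 115.35 clk 2.2 gap 0.08560449550255375
(0.5, 0.0, 0.22) dx 11.78 dy 26.19 dz 0.56 turn 0.000
(0.666, 0.044, 0.13) dx -1.57 dy 8.44 dz 4.50 turn 0.000
(0.666, 0.044, 0.04) dx 0.00 dy 0.00 dz 4.50 turn 0.000
(0.666, 0.044, 0.19) dx 0.00 dy 0.00 dz -7.50 turn 0.000
(0.3835, 0.2725, 0.19) dx 16.37 dy -7.87 dz -0.00 turn 0.000
(0.3835, 0.2725, 0.049) dx 0.00 dy 0.00 dz 7.05 turn 0.000
```

Emit:
arm_command(
  motion=[0,0.45,1,0,0,0,0.45,1,0,0,0,0.45,1,0,0,0,0.45,1,0,0,0,0.45,1,0,0,0,0.45,1,0,0,0,0.45,1,0,0,0,0.45,1,0,0],
)

```text
clock: 3.2
tcp_pos: [0.2425, -0.3033, 0.2313]
tool_rot: [3.141, -0.0, 2.014]
contact_force: [0.8, -0.4, -0.3]
finger_gap: 0.0853
grip_force: 0.0
```

Emit:
arm_command(
  motion=[0,0.45,1,0,0,0,0.45,1,0,0,0,0.45,1,0,0,0,0.45,1,0,0,0,0.45,1,0,0,0,0.45,1,0,0,0,0.45,1,0,0,0,0.45,1,0,0],
)

```text
clock: 4.2
tcp_pos: [0.3561, -0.1694, 0.2313]
tool_rot: [3.141, -0.0, 2.014]
contact_force: [-0.2, -0.7, -0.3]
finger_gap: 0.0856
grip_force: 0.0
```

Emit:
arm_command(
  motion=[0,0.45,1,0,0,0,0.45,1,0,0,0,0.45,1,0,0,0,0.45,1,0,0,0,0.45,1,0,0,0,0.45,1,0,0,0,0.45,1,0,0,0,0.45,1,0,0],
)

```text
clock: 5.2
tcp_pos: [0.4696, -0.0356, 0.2313]
tool_rot: [3.141, -0.0, 2.014]
contact_force: [-0.4, 0.1, -0.3]
finger_gap: 0.0853
grip_force: 0.0
```

Emit:
arm_command(
  motion=[0,0.45,1,0,0,0,0.45,1,0,0,0,-0.15,1,0.5,0,0,-0.15,1,0.5,0,0,-0.15,1,0.5,0,0,-0.15,1,0.5,0,0,-0.15,1,0.5,0,0,-0.15,1,0.5,0],
)

```text
clock: 6.2
tcp_pos: [0.6142, 0.0328, 0.1708]
tool_rot: [-3.141, -0.0, 2.014]
contact_force: [-0.2, -0.3, -0.3]
finger_gap: 0.0854
grip_force: 0.0
```

Run:
```python
from h import *
plan((.666,.044,.13),(.666,.044,.040))
```

```text
at [0.6142 0.0328 0.1708] yaw 115.38 clk 6.2 gap 0.08538670440233757
(0.666, 0.044, 0.13) dx -0.60 dy 2.58 dz 2.04 turn 0.000
(0.666, 0.044, 0.04) dx 0.00 dy 0.00 dz 4.50 turn 0.000
```

Emit:
arm_command(
  motion=[0,-0.2,0.86,0.4,0,0,-0.2,0.86,0.4,0,0,-0.2,0.86,0.4,0,0,0,0,1,0,0,0,0,1,0,0,0,0,1,0,0,0,0,1,0,0,0,0,0.8,0],
)

```text
clock: 7.2
tcp_pos: [0.665, 0.0425, 0.0498]
tool_rot: [-3.141, -0.0, 2.013]
contact_force: [0.1, -0.2, 0.1]
finger_gap: 0.0854
grip_force: 0.0
```

Emit:
arm_command(
  motion=[0,0,0,0.6,0,1,0,0,0,0,1,0,0,0,0,1,0,0,0,0,1,0,0,0,0,1,0,0,0,0,1,0,0,0,0,1,0,0,-0.2,0],
)

```text
clock: 8.2
tcp_pos: [0.6652, 0.0426, 0.0433]
tool_rot: [-3.141, -0.0, 2.013]
contact_force: [-0.4, 0.6, -1.4]
finger_gap: 0.0597
grip_force: 64.5
```

Emit:
arm_command(
  motion=[1,0,0,-0.5,0,1,0,0,-1,0,1,0,0,-1,0,1,0,0,-1,0,1,0,0,-1,0,1,0,0,-1,0,1,0.5,-0.3,-1,0,1,0.8,-0.4,-0.5,0],
)

```text
clock: 9.2
tcp_pos: [0.641, 0.0605, 0.1847]
tool_rot: [3.141, 0.0, 2.013]
contact_force: [0.1, 0.6, 0.2]
finger_gap: 0.0596
grip_force: 64.5
```

Emit:
arm_command(
  motion=[1,1,-0.5,0,0,1,1,-0.5,0,0,1,1,-0.5,0,0,1,1,-0.5,0,0,1,1,-0.5,0,0,1,1,-0.5,0,0,1,1,-0.5,0,0,1,1,-0.5,0,0],
)

```text
clock: 10.2
tcp_pos: [0.4996, 0.1713, 0.1833]
tool_rot: [3.142, -0.0, 2.013]
contact_force: [0.1, 0.4, 0.9]
finger_gap: 0.0598
grip_force: 64.5
```

Run:
```python
from h import *
plan((.3835,.2725,.18),(.3835,.2725,.047));print(r.sense()["contact_force"])
```

```text
at [0.4996 0.1713 0.1833] yaw 115.35 clk 10.2 gap 0.05983304045757341
(0.3835, 0.2725, 0.18) dx 7.06 dy -3.08 dz 0.17 turn 0.000
(0.3835, 0.2725, 0.047) dx 0.00 dy 0.00 dz 6.65 turn 0.000
[0.12569891 0.40826809 0.91897895]
```

Emit:
arm_command(
  motion=[1,1,-0.44,0,0,1,1,-0.44,0,0,1,1,-0.44,0,0,1,1,-0.44,0,0,1,1,-0.44,0,0,1,1,-0.44,0.3,0,1,0.9,-0.4,0.5,0,1,0,0,1,0],
)

```text
clock: 11.2
tcp_pos: [0.3857, 0.2704, 0.1476]
tool_rot: [3.14, -0.0, 2.015]
contact_force: [0.5, -0.8, 0.2]
finger_gap: 0.0597
grip_force: 64.5
```

Emit:
arm_command(
  motion=[1,0,0,1,0,1,0,0,1,0,1,0,0,1,0,1,0,0,0.6,0,1,0,0,0,0,1,0,0,0,0,1,0,0,0,0,1,0,0,0,0],
)

```text
clock: 12.2
tcp_pos: [0.3869, 0.2692, 0.0757]
tool_rot: [3.141, -0.0, 2.013]
contact_force: [-1.0, 0.3, 0.5]
finger_gap: 0.0597
grip_force: 64.5
```

Run:
```python
from h import *
plan((.3835,.2725,.046))
a=get_image("side")[170:350,80:300];cv2.imwrite("pics/p1.png",cv2.resize(a,None,fx=3,fy=3)[:,:,::-1])
```

```text
at [0.3869 0.2692 0.0757] yaw 115.35 clk 12.2 gap 0.059684505507078885
(0.3835, 0.2725, 0.046) dx 0.22 dy -0.08 dz 1.49 turn 0.000
```

View pics/p1.png

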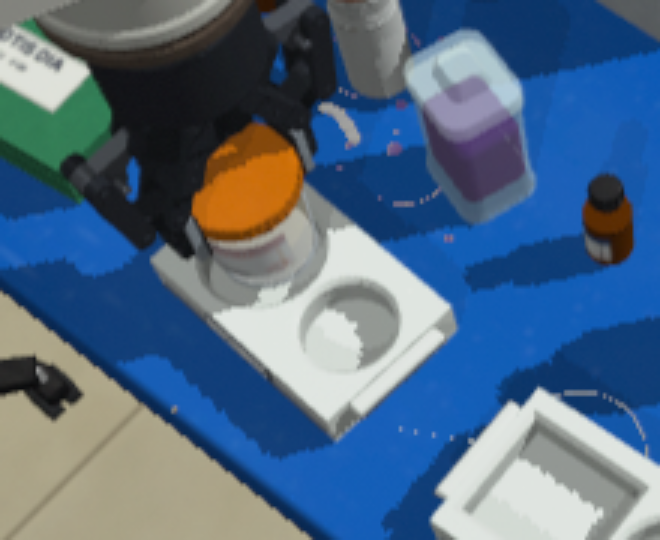

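The picture shows the cup upright above the large well, centred to within a few mm. Lowering and releasing.

Emit:
arm_command(
  motion=[1,0.2,-0.1,0.2,0,1,0,0,0.5,0,1,0,0,0.4,0,1,0,0,0.3,0,1,0,0,0.05,0,1,0,0,0,0,1,0,0,0,0,1,0,0,0,0],
)

```text
clock: 13.25
tcp_pos: [0.384, 0.2721, 0.0469]
tool_rot: [3.14, -0.0, 2.013]
contact_force: [0.2, -0.9, 11.6]
finger_gap: 0.0597
grip_force: 68.0
```

Emit:
arm_command(
  motion=[0,0,0,0,0,0,0,0,0,0,0,0,0,0,0,0,0,0,-0.5,0,0,0,0,-1,0,0,0,0,-1,0,0,0,0,-1,0,0,0,0,-1,0],
)

```text
clock: 14.25
tcp_pos: [0.3832, 0.2719, 0.1377]
tool_rot: [3.141, -0.0, 2.013]
contact_force: [-0.4, -0.1, 0.8]
finger_gap: 0.0852
grip_force: 0.0
```

Run:
```python
from h import *
plan((.5565,.219,.14),(.5565,.219,.024),(.5565,.219,.13),(.542,-.0225,.13),(.542,-.0225,.032),(.542,-.0225,.15),(.606,.1415,.15),(.606,.1415,.045))
im=get_image("side");np.save("S1.npy",im)
w=plane("side",blob(im,(120,190,210,290),(3,150,120),(20,255,255)),.080).astype(np.float32)*1000
print(cv2.minEnclosingCircle(w))
```

```text
at [0.3832 0.2719 0.1377] yaw 115.35 clk 14.25 gap 0.08516370150231642
(0.5565, 0.219, 0.14) dx -6.10 dy 6.70 dz -0.11 turn 0.000
(0.5565, 0.219, 0.024) dx 0.00 dy 0.00 dz 5.80 turn 0.000
(0.5565, 0.219, 0.13) dx 0.00 dy 0.00 dz -5.30 turn 0.000
(0.542, -0.0225, 0.13) dx -10.60 dy -5.83 dz -0.00 turn 0.000
(0.542, -0.0225, 0.032) dx 0.00 dy 0.00 dz 4.90 turn 0.000
(0.542, -0.0225, 0.15) dx 0.00 dy 0.00 dz -5.90 turn 0.000
(0.606, 0.1415, 0.15) dx 6.04 dy 6.40 dz -0.00 turn 0.000
(0.606, 0.1415, 0.045) dx 0.00 dy 0.00 dz 5.25 turn 0.000
((384.1793518066406, 270.01287841796875), 32.84300231933594)
```

Emit:
arm_command(
  motion=[0,-0.87,0.96,0,0,0,-0.87,0.96,0,0,0,-0.87,0.96,0,0,0,-0.87,0.96,0,0,0,-0.87,0.96,0,0,0,-0.87,0.96,0,0,0,-0.87,0.96,0,0,0,0,0,0,0],
)

```text
clock: 15.3
tcp_pos: [0.5588, 0.2178, 0.1349]
tool_rot: [-3.14, -0.0, 2.011]
contact_force: [0.4, 0.8, -0.5]
finger_gap: 0.0859
grip_force: 0.0
```

Emit:
arm_command(
  motion=[0,0,0,1,0,0,0,0,1,0,0,0,0,1,0,0,0,0,1,0,0,0,0,1,0,0,0,0,0.7,0,0,0,0,0,0,0,0,0,0,0],
)

```text
clock: 16.3
tcp_pos: [0.5572, 0.2194, 0.023]
tool_rot: [3.141, 0.0, 2.013]
contact_force: [-0.1, -0.0, 0.5]
finger_gap: 0.0855
grip_force: 0.0
```

Emit:
arm_command(
  motion=[1,0,0,0,0,1,0,0,0,0,1,0,0,0,0,1,0,0,0,0,1,0,0,0,0,1,0,0,0,0,1,0,0,0,0,1,0,0,-0.2,0],
)

```text
clock: 17.3
tcp_pos: [0.5567, 0.2193, 0.0262]
tool_rot: [-3.141, -0.0, 2.013]
contact_force: [-0.7, 0.7, -0.9]
finger_gap: 0.0235
grip_force: 58.7
```

Emit:
arm_command(
  motion=[1,0,0,-0.3,0,1,0,0,-1,0,1,0,0,-1,0,1,0,0,-1,0,1,0,0,-1,0,1,0,0,-1,0,1,-0.5,-0.3,-0.8,0,1,-1,-0.55,0,0],
)

```text
clock: 18.3
tcp_pos: [0.5546, 0.1845, 0.1499]
tool_rot: [3.14, 0.0, 2.014]
contact_force: [0.1, 0.2, -1.3]
finger_gap: 0.0233
grip_force: 58.7
```

Emit:
arm_command(
  motion=[1,-1,-0.55,0,0,1,-1,-0.55,0,0,1,-1,-0.55,0,0,1,-1,-0.55,0,0,1,-1,-0.55,0,0,1,-1,-0.55,0,0,1,-1,-0.55,0,0,1,-1,-0.55,0,0],
)

```text
clock: 19.3
tcp_pos: [0.5429, 0.0013, 0.1485]
tool_rot: [-3.142, -0.0, 2.013]
contact_force: [0.2, 1.3, -1.5]
finger_gap: 0.023
grip_force: 58.7
```

Run:
```python
from h import *
plan((.542,-.0225,.13),(.542,-.0225,.032))
```

```text
at [0.5429 0.0013 0.1485] yaw 115.33 clk 19.3 gap 0.023024622408964454
(0.542, -0.0225, 0.13) dx -1.06 dy -0.55 dz 0.93 turn 0.000
(0.542, -0.0225, 0.032) dx 0.00 dy 0.00 dz 4.90 turn 0.000
```

Emit:
arm_command(
  motion=[1,-0.9,-0.5,0,0,1,0,0,1,0,1,0,0,1,0,1,0,0,1,0,1,0,0,0.5,0,1,0,0,0,0,1,0,0,0,0,1,0,0,0,0],
)

```text
clock: 20.3
tcp_pos: [0.5423, -0.0179, 0.079]
tool_rot: [3.141, 0.001, 2.013]
contact_force: [0.1, -1.2, 0.0]
finger_gap: 0.0231
grip_force: 58.7
```

Run:
```python
from h import *
plan((.542,-.0225,.032))
a=get_image("side")[270:450,200:420];cv2.imwrite("pics/p2.png",cv2.resize(a,None,fx=3,fy=3)[:,:,::-1])
```

```text
at [ 0.5423 -0.0179  0.079 ] yaw 115.35 clk 20.3 gap 0.02311775994559965
(0.542, -0.0225, 0.032) dx -0.20 dy -0.11 dz 2.35 turn 0.000
```

View pics/p2.png

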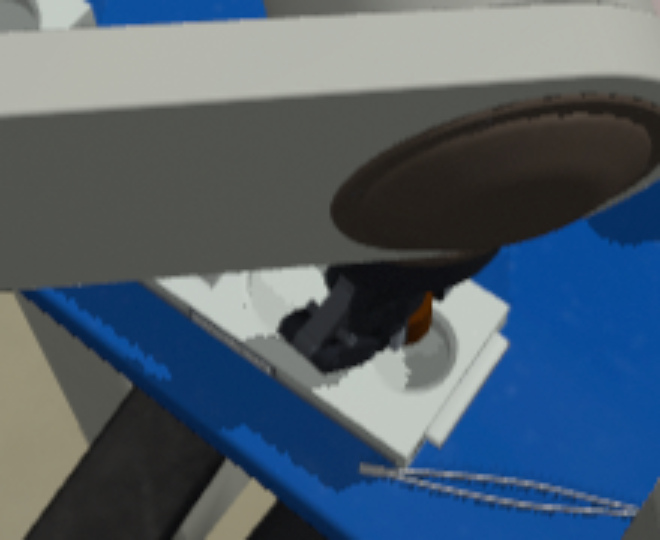

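The bottle is held upright just above the small well, partly hidden by the finger. Shifting the last 4 mm and lowering.

Emit:
arm_command(
  motion=[1,-0.2,-0.1,0.3,0,1,0,0,0.6,0,1,0,0,0.5,0,1,0,0,0.5,0,1,0,0,0.3,0,1,0,0,0.15,0,1,0,0,0,0,1,0,0,0,0],
)

```text
clock: 21.35
tcp_pos: [0.542, -0.0224, 0.0316]
tool_rot: [3.141, 0.0, 2.013]
contact_force: [-0.1, 0.2, -1.0]
finger_gap: 0.0231
grip_force: 58.7
```

Emit:
arm_command(
  motion=[1,0,0,0.05,0,1,0,0,0,0,0,0,0,0,0,0,0,0,0,0,0,0,0,0,0,0,0,0,0,0,0,0,0,0,0,0,0,0,-0.3,0],
)

```text
clock: 22.35
tcp_pos: [0.5416, -0.0223, 0.0362]
tool_rot: [-3.141, -0.001, 2.013]
contact_force: [0.3, 0.5, -0.2]
finger_gap: 0.0852
grip_force: 0.0
```

Emit:
arm_command(
  motion=[0,0,0,-0.7,0,0,0,0,-1,0,0,0,0,-1,0,0,0,0,-1,0,0,0,0,-1,0,0,0,0,-1,0,0,1,1,-0.4,0,0,1,1,0,0],
)

```text
clock: 23.35
tcp_pos: [0.5615, 0.0314, 0.1604]
tool_rot: [3.139, 0.001, 2.012]
contact_force: [0.1, 0.0, -0.1]
finger_gap: 0.0852
grip_force: 0.0
```

Run:
```python
from h import *
plan((.606,.1415,.15),(.606,.1415,.045),(.606,.1415,.19),(.5123,.0262,.19),(.5123,.0262,.053))
```

```text
at [0.5615 0.0314 0.1604] yaw 115.31 clk 23.35 gap 0.08524893951897863
(0.606, 0.1415, 0.15) dx 4.03 dy 4.36 dz 0.52 turn 0.000
(0.606, 0.1415, 0.045) dx 0.00 dy 0.00 dz 5.25 turn 0.000
(0.606, 0.1415, 0.19) dx 0.00 dy 0.00 dz -7.25 turn 0.000
(0.5123, 0.0262, 0.19) dx -3.21 dy -6.70 dz -0.00 turn 0.000
(0.5123, 0.0262, 0.053) dx 0.00 dy 0.00 dz 6.85 turn 0.000
```

Emit:
arm_command(
  motion=[0,0.8,0.87,0,0,0,0.8,0.87,0,0,0,0.8,0.87,0,0,0,0.8,0.87,0,0,0,0.7,0.8,0,0,0,0,0,0.5,0,0,0,0,1,0,0,0,0,0,0],
)

```text
clock: 24.35
tcp_pos: [0.604, 0.1377, 0.1266]
tool_rot: [-3.139, -0.001, 2.013]
contact_force: [-0.3, -1.3, 0.1]
finger_gap: 0.0851
grip_force: 0.0
```

Run:
```python
from h import *
plan((.606,.1415,.045))
```

```text
at [0.604  0.1377 0.1266] yaw 115.34 clk 24.35 gap 0.08511403286030149
(0.606, 0.1415, 0.045) dx 0.13 dy 0.17 dz 4.08 turn 0.000
```

Emit:
arm_command(
  motion=[0,0.15,0.1,0.9,0,0,0,0,1,0,0,0,0,1,0,0,0,0,1,0,0,0,0,0.1,0,1,0,0,0,0,1,0,0,0,0,1,0,0,0,0],
)

```text
clock: 25.35
tcp_pos: [0.6059, 0.1417, 0.0495]
tool_rot: [3.14, 0.001, 2.013]
contact_force: [-0.9, -0.2, 4.9]
finger_gap: 0.0482
grip_force: 61.5
```

Emit:
arm_command(
  motion=[1,0,0,0,0,1,0,0,0,0,1,0,0,0,0,1,0,0,-0.3,0,1,0,0,-1,0,1,0,0,-1,0,1,0,0,-1,0,1,0,0,-1,0],
)

```text
clock: 26.35
tcp_pos: [0.6055, 0.1416, 0.1366]
tool_rot: [3.14, 0.0, 2.013]
contact_force: [0.4, 0.1, -1.6]
finger_gap: 0.0487
grip_force: 62.2
```

Emit:
arm_command(
  motion=[1,0,0,-1,0,1,0,0,-1,0,1,-0.45,-0.95,-0.3,0,1,-0.45,-0.95,0,0,1,-0.45,-0.95,0,0,1,-0.45,-0.95,0,0,1,-0.45,-0.95,0,0,1,-0.45,-0.95,0,0],
)

```text
clock: 27.35
tcp_pos: [0.5245, 0.0429, 0.1804]
tool_rot: [3.141, 0.0, 2.013]
contact_force: [0.7, 1.3, -0.9]
finger_gap: 0.0483
grip_force: 62.4
```

Emit:
arm_command(
  motion=[1,-0.45,-0.9,0,0,1,0,0,0.5,0,1,0,0,1,0,1,0,0,1,0,1,0,0,1,0,1,0,0,0.6,0,1,0,0,0,0,1,0,0,0,0],
)

```text
clock: 28.35
tcp_pos: [0.5134, 0.0282, 0.0989]
tool_rot: [3.141, 0.0, 2.013]
contact_force: [0.5, -0.5, -1.3]
finger_gap: 0.0484
grip_force: 62.4
```

Run:
```python
from h import *
plan((.5123,.0262,.055))
a=get_image("top")[180:360,310:530];cv2.imwrite("pics/p3.png",cv2.resize(a,None,fx=3,fy=3)[:,:,::-1])
```

```text
at [0.5134 0.0282 0.0989] yaw 115.35 clk 28.35 gap 0.04844346700234865
(0.5123, 0.0262, 0.055) dx -0.06 dy -0.09 dz 2.20 turn 0.000
```

View pics/p3.png

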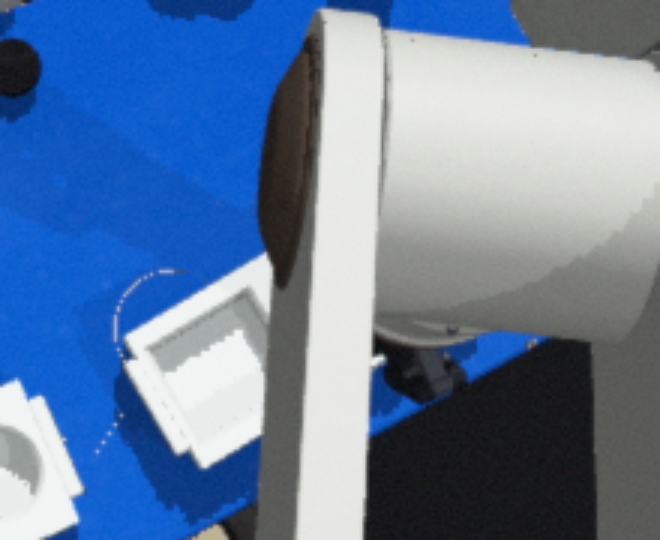

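The arm hides the bottle. The tray has not moved. Lowering gently and watching the force.

Emit:
arm_command(
  motion=[1,-0.06,-0.09,0.6,0,1,0,0,0.6,0,1,0,0,0.4,0,1,0,0,0.3,0,1,0,0,0.2,0,1,0,0,0,0,1,0,0,0,0,1,0,0,0,0],
)

```text
clock: 29.4
tcp_pos: [0.5126, 0.0264, 0.0569]
tool_rot: [3.14, 0.0, 2.013]
contact_force: [0.1, 1.9, 5.0]
finger_gap: 0.0484
grip_force: 63.7
```

Emit:
arm_command(
  motion=[1,0,0,0.03,0,1,0,0,0,0,0,0,0,0,0,0,0,0,0,0,0,0,0,0,0,0,0,0,-0.3,0,0,0,0,-1,0,0,0,0,-1,0],
)

```text
clock: 30.4
tcp_pos: [0.512, 0.0263, 0.1026]
tool_rot: [-3.142, -0.0, 2.013]
contact_force: [-0.0, -0.4, -0.5]
finger_gap: 0.0857
grip_force: 0.0
```

Emit:
arm_command(
  motion=[0,0,0,-1,0,0,0,0,-1,0,0,0,0,-1,0,0,0.8,0,-1,0,0,1,0.2,0,0,0,1,0.2,0,0,0,1,0.2,0,0,0,1,0.2,0,0],
)

```text
clock: 31.4
tcp_pos: [0.4851, 0.1205, 0.1822]
tool_rot: [3.141, 0.0, 2.013]
contact_force: [1.0, -0.3, -0.4]
finger_gap: 0.0855
grip_force: 0.0
```

Run:
```python
from h import *
plan((.478,.375,.16),(.478,.375,.06),(.478,.375,.20),(.411,.214,.20),(.411,.214,.068))
T=get_image("top");np.save("T1.npy",T)
cv2.imwrite("pics/p4.png",cv2.resize(T[180:400,180:480],None,fx=2.6,fy=2.6)[:,:,::-1])
```

```text
at [0.4851 0.1205 0.1822] yaw 115.35 clk 31.4 gap 0.08552743329230351
(0.478, 0.375, 0.16) dx 11.65 dy 5.13 dz 1.11 turn 0.000
(0.478, 0.375, 0.06) dx 0.00 dy 0.00 dz 5.00 turn 0.000
(0.478, 0.375, 0.2) dx 0.00 dy 0.00 dz -7.00 turn 0.000
(0.411, 0.214, 0.2) dx -5.84 dy -6.47 dz -0.00 turn 0.000
(0.411, 0.214, 0.068) dx 0.00 dy 0.00 dz 6.60 turn 0.000
```

View pics/p4.png

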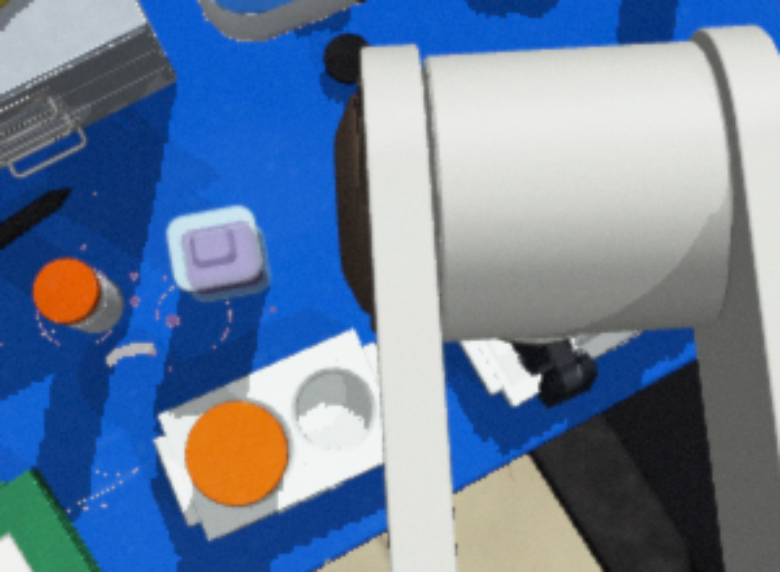

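The cup is seated in its well and the tray is still in place. I'm checking the cabinet height before reaching for the tub.

Run:
```python
from h import *
P=[C[n]["intrinsics"]@np.c_[C[n]["R"],C[n]["t"]] for n in("top","side")]
for a,b in(((138,202),(250,63)),((176,152),(309,72)),((180,78),(288,4))):
    X=cv2.triangulatePoints(P[0],P[1],np.float64(a).reshape(2,1),np.float64(b).reshape(2,1)).ravel();print((X[:3]/X[3]).round(3))
for z in (0,.1,.15):print(plane("top",[(245,210),(135,258),(155,315)],z).round(3).tolist())
```

```text
[0.606 0.475 0.165]
[0.688 0.425 0.161]
[0.68  0.374 0.353]
[[0.635, 0.336], [0.542, 0.525], [0.443, 0.482]]
[[0.612, 0.322], [0.528, 0.493], [0.439, 0.454]]
[[0.601, 0.315], [0.521, 0.477], [0.436, 0.44]]
```

Emit:
arm_command(
  motion=[0,1,0.43,0,0,0,1,0.43,0,0,0,1,0.43,0,0,0,1,0.43,0,0,0,1,0.43,0,0,0,1,0.43,0,0,0,1,0.43,0,0,0,1,0.43,0,0],
)

```text
clock: 32.45
tcp_pos: [0.4791, 0.2946, 0.182]
tool_rot: [3.141, -0.0, 2.013]
contact_force: [0.8, -0.6, 0.2]
finger_gap: 0.0855
grip_force: 0.0
```

Emit:
arm_command(
  motion=[0,1,0.43,0,0,0,1,0.43,0,0,0,1,0.43,0,0,0,0.4,0.4,0,0,0,0,0,0.8,0,0,0,0,1,0,0,0,0,0,0,0,0,0,0,0],
)

```text
clock: 33.45
tcp_pos: [0.4807, 0.3696, 0.1461]
tool_rot: [3.141, -0.0, 2.013]
contact_force: [-0.3, 0.3, 1.0]
finger_gap: 0.0854
grip_force: 0.0
```

Run:
```python
from h import *
plan((.478,.375,.06))
```

```text
at [0.4807 0.3696 0.1461] yaw 115.32 clk 33.45 gap 0.08536344705698319
(0.478, 0.375, 0.06) dx 0.30 dy -0.00 dz 4.30 turn 0.000
```

Emit:
arm_command(
  motion=[0,0.28,0,0.3,0,0,0,0,1,0,0,0,0,1,0,0,0,0,1,0,0,0,0,1,0,0,0,0,0.1,0,0,0,0,0,0,1,0,0,0,0],
)

```text
clock: 34.45
tcp_pos: [0.4784, 0.3753, 0.0588]
tool_rot: [3.14, -0.0, 2.013]
contact_force: [0.3, 0.3, 0.7]
finger_gap: 0.0697
grip_force: 0.0
```

Emit:
arm_command(
  motion=[1,0,0,0,0,1,0,0,0,0,1,0,0,0,0,1,0,0,0,0,1,0,0,0,0,1,0,0,-0.3,0,1,0,0,-1,0,1,0,0,-1,0],
)

```text
clock: 35.45
tcp_pos: [0.4778, 0.3748, 0.1043]
tool_rot: [-3.141, -0.0, 2.013]
contact_force: [0.4, -0.3, -0.9]
finger_gap: 0.0379
grip_force: 60.0
```

Emit:
arm_command(
  motion=[1,0,0,-1,0,1,0,0,-1,0,1,0,0,-1,0,1,0,0,-1,0,1,-0.5,-0.5,-1,0,1,-0.9,-1,0,0,1,-0.9,-1,0,0,1,-0.9,-1,0,0],
)

```text
clock: 36.45
tcp_pos: [0.4413, 0.2857, 0.2041]
tool_rot: [-3.141, 0.0, 2.013]
contact_force: [0.4, 0.2, -0.6]
finger_gap: 0.0371
grip_force: 60.1
```

Emit:
arm_command(
  motion=[1,-0.9,-1,0,0,1,-0.9,-1,0,0,1,-0.8,-0.9,0,0,1,0,0,1,0,1,0,0,1,0,1,0,0,1,0,1,0,0,0,0,1,0,0,0,0],
)

```text
clock: 37.45
tcp_pos: [0.4121, 0.2152, 0.1447]
tool_rot: [3.141, 0.0, 2.013]
contact_force: [-0.4, 0.4, -0.2]
finger_gap: 0.0373
grip_force: 60.1
```

Run:
```python
from h import *
plan((.411,.214,.065))
```

```text
at [0.4121 0.2152 0.1447] yaw 115.34 clk 37.45 gap 0.03730128017886863
(0.411, 0.214, 0.065) dx -0.03 dy -0.07 dz 3.99 turn 0.000
```

Emit:
arm_command(
  motion=[1,-0.03,-0.07,1,0,1,0,0,1,0,1,0,0,0.6,0,1,0,0,0.5,0,1,0,0,0.4,0,1,0,0,0.3,0,1,0,0,0,0,1,0,0,0,0],
)

```text
clock: 38.45
tcp_pos: [0.4112, 0.2142, 0.068]
tool_rot: [3.141, -0.0, 2.013]
contact_force: [-0.3, -0.0, -0.5]
finger_gap: 0.0372
grip_force: 60.1
```

Emit:
arm_command(
  motion=[1,0,0,0.1,0,1,0,0,0.05,0,1,0,0,0,0,1,0,0,0,0,1,0,0,0,0,1,0,0,0,0,1,0,0,0,0,1,0,0,0,0],
)

```text
clock: 39.45
tcp_pos: [0.4118, 0.2145, 0.066]
tool_rot: [3.139, 0.0, 2.013]
contact_force: [-2.1, -0.5, 16.0]
finger_gap: 0.0371
grip_force: 59.5
```

Emit:
arm_command(
  motion=[0,0,0,0,0,0,0,0,0,0,0,0,0,0,0,0,0,0,-0.5,0,0,0,0,-1,0,0,0,0,-1,0,0,0,0,-1,0,0,0,0,-1,0],
)

```text
clock: 40.45
tcp_pos: [0.411, 0.2142, 0.1561]
tool_rot: [3.141, -0.0, 2.013]
contact_force: [-0.6, 0.5, -0.4]
finger_gap: 0.0852
grip_force: 0.0
```

Emit:
arm_command(
  motion=[0,0,0,-1,0.14,0,0,0,0,0.13,0,0,0,0,0,0,0,0,0,0,0,0,0,0,0,0,0,0,0,0,0,0,0,0,0,0,0,0,0,0],
)

```text
clock: 41.45
tcp_pos: [0.411, 0.2142, 0.1747]
tool_rot: [-3.142, -0.0, 1.801]
contact_force: [0.2, -0.3, -0.6]
finger_gap: 0.0853
grip_force: 0.0
```

Run:
```python
from h import *
plan((.507,.2883,.17),(.507,.2883,.044),(.507,.2883,.20,121.7),(.475,.0865,.20),(.475,.0865,.052))
T=get_image("top");
def f(roi,z):
    w=plane("top",blob(T,roi,(3,150,120),(20,255,255)),z).astype(np.float32)*1000;return cv2.minEnclosingCircle(w)
print(f((240,320,295,380),.080))
```

```text
at [0.411  0.2142 0.1747] yaw 103.21 clk 41.45 gap 0.08534675374410423
(0.507, 0.2883, 0.17) dx 2.51 dy 5.52 dz 0.24 turn 0.000
(0.507, 0.2883, 0.044) dx 0.00 dy 0.00 dz 6.30 turn 0.000
(0.507, 0.2883, 0.2, 121.7) dx 0.00 dy 0.00 dz -7.80 turn -0.411
(0.475, 0.0865, 0.2) dx -7.74 dy -6.66 dz -0.00 turn 0.000
(0.475, 0.0865, 0.052) dx 0.00 dy 0.00 dz 7.40 turn 0.000Traceback (most recent call last):
  File "<stdin>", line 6, in <module>
  File "<stdin>", line 5, in f
  File "h.py", line 13, in blob
    return max(cs,key=cv2.contourArea).reshape(-1,2)+[x0,y0]
           ~~~^^^^^^^^^^^^^^^^^^^^^^^^
ValueError: max() iterable argument is empty
```

Emit:
arm_command(
  motion=[0,0.42,0.92,0,0,0,0.42,0.92,0,0,0,0.42,0.92,0,0,0,0.42,0.92,0,0,0,0.42,0.92,0,0,0,0.41,0.92,0,0,0,0,0,0.5,0,0,0,0,0,0],
)

```text
clock: 42.5
tcp_pos: [0.5061, 0.2878, 0.1635]
tool_rot: [-3.139, 0.0, 1.801]
contact_force: [-0.1, -0.8, 0.0]
finger_gap: 0.0853
grip_force: 0.0
```

Run:
```python
from h import *
plan((.507,.2883,.044))
```

```text
at [0.5061 0.2878 0.1635] yaw 103.21 clk 42.5 gap 0.08530178130604525
(0.507, 0.2883, 0.044) dx 0.01 dy 0.05 dz 5.97 turn 0.000
```

Emit:
arm_command(
  motion=[0,0,0.03,1,0,0,0,0,1,0,0,0,0,1,0,0,0,0,1,0,0,0,0,1,0,0,0,0,0.9,0,0,0,0,0,0,1,0,0,0,0],
)

```text
clock: 43.5
tcp_pos: [0.5079, 0.2885, 0.0475]
tool_rot: [3.141, -0.0, 1.801]
contact_force: [0.0, 0.5, 0.3]
finger_gap: 0.0701
grip_force: 0.0
```

Emit:
arm_command(
  motion=[1,0,0,0,0,1,0,0,0,0,1,0,0,0,0,1,0,0,0,0,1,0,0,-0.3,0,1,0,0,-1,0,1,0,0,-1,0,1,0,0,-1,0],
)

```text
clock: 44.5
tcp_pos: [0.5075, 0.2884, 0.1138]
tool_rot: [3.141, -0.0, 1.801]
contact_force: [0.3, -0.9, -1.8]
finger_gap: 0.0463
grip_force: 61.3
```

Emit:
arm_command(
  motion=[1,0,0,-1,0,1,0,0,-1,0,1,0,0,-1,0,1,0,0,-1,-0.14,1,0,0,-0.5,-0.14,1,0,0,0,-0.13,1,0,0,0,0,1,0,0,0,0],
)

```text
clock: 45.5
tcp_pos: [0.5075, 0.2883, 0.2028]
tool_rot: [-3.141, -0.0, 2.121]
contact_force: [0.0, 0.0, -2.3]
finger_gap: 0.0461
grip_force: 61.5
```

Run:
```python
from h import *
plan((.475,.0865,.20),(.475,.0865,.052))
cv2.imwrite("pics/p5.png",cv2.resize(get_image("side")[120:360,90:390],None,fx=2.5,fy=2.5)[:,:,::-1])
```

```text
at [0.5075 0.2883 0.2028] yaw 121.51 clk 45.5 gap 0.04608586589549671
(0.475, 0.0865, 0.2) dx -7.75 dy -6.66 dz 0.14 turn 0.000
(0.475, 0.0865, 0.052) dx 0.00 dy 0.00 dz 7.40 turn 0.000
```

View pics/p5.png

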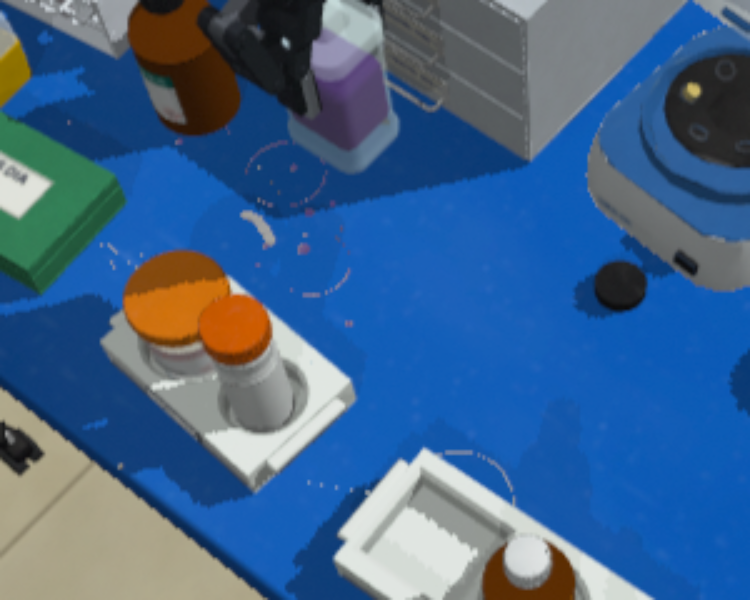

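The cup and tub are seated, the fixative bottle stands in its well, and the jar is held upright. Carrying the jar over.

Emit:
arm_command(
  motion=[1,-0.97,-0.83,0,0,1,-0.97,-0.83,0,0,1,-0.97,-0.83,0,0,1,-0.97,-0.83,0,0,1,-0.97,-0.83,0,0,1,-0.97,-0.83,0,0,1,-0.97,-0.83,0,0,1,-0.96,-0.83,0,0],
)

```text
clock: 46.55
tcp_pos: [0.4756, 0.086, 0.2027]
tool_rot: [3.142, -0.0, 2.122]
contact_force: [0.0, -0.3, -1.5]
finger_gap: 0.0464
grip_force: 61.6
```

Emit:
arm_command(
  motion=[1,0,0,0.5,0,1,0,0,1,0,1,0,0,1,0,1,0,0,1,0,1,0,0,1,0,1,0,0,0.3,0,1,0,0,0,0,1,0,0,0,0],
)

```text
clock: 47.55
tcp_pos: [0.4763, 0.0869, 0.1075]
tool_rot: [3.141, 0.0, 2.123]
contact_force: [0.5, -0.1, -2.2]
finger_gap: 0.0462
grip_force: 61.7
```

Run:
```python
from h import *
plan((.475,.0865,.053))
cv2.imwrite("pics/p6.png",cv2.resize(get_image("side")[240:440,200:420],None,fx=2.7,fy=2.7)[:,:,::-1])
```

```text
at [0.4763 0.0869 0.1075] yaw 121.64 clk 47.55 gap 0.04615291145864358
(0.475, 0.0865, 0.053) dx 0.02 dy -0.06 dz 2.72 turn 0.000
```

View pics/p6.png

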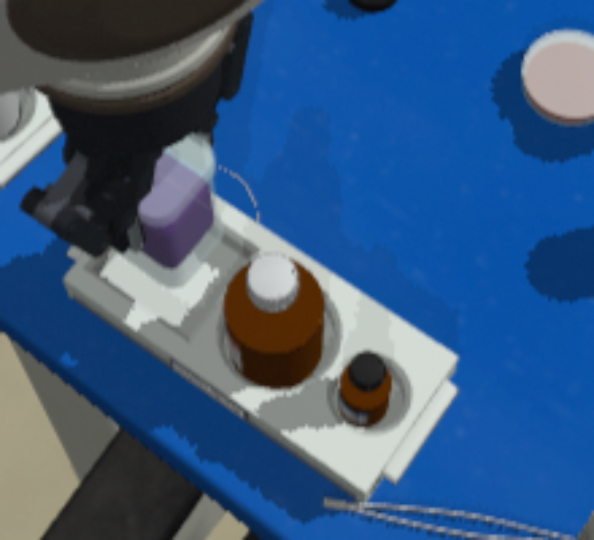

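The jar hangs above the rectangular well, and the fixative and oil bottles stand upright in theirs. Lowering the jar.

Emit:
arm_command(
  motion=[1,0,-0.05,0.6,0,1,0,0,0.6,0,1,0,0,0.5,0,1,0,0,0.4,0,1,0,0,0.3,0,1,0,0,0.2,0,1,0,0,0,0,1,0,0,0,0],
)

```text
clock: 48.6
tcp_pos: [0.4755, 0.0864, 0.0553]
tool_rot: [3.14, 0.0, 2.123]
contact_force: [-0.4, 1.7, 6.5]
finger_gap: 0.0466
grip_force: 61.3
```

Emit:
arm_command(
  motion=[1,0,0,0.04,0,1,0,0,0,0,0,0,0,0,0,0,0,0,0,0,0,0,0,0,0,0,0,0,0,0,0,0,0,-0.4,0,0,0,0,-1,0],
)

```text
clock: 49.6
tcp_pos: [0.4746, 0.0862, 0.0821]
tool_rot: [-3.14, -0.001, 2.123]
contact_force: [-0.1, -0.0, 0.5]
finger_gap: 0.0856
grip_force: 0.0
```

Emit:
arm_command(
  motion=[0,0,0,-1,0,0,0,0,-1,0,0,0,0,-1,0,0,0,0,-1,0,0,0,0,-1,0,0,0,0,-1,0,0,0,-1,0,0,0,0,-1,0,0],
)

```text
clock: 50.6
tcp_pos: [0.4406, 0.0651, 0.2026]
tool_rot: [3.141, 0.0, 2.124]
contact_force: [-0.5, 0.1, 0.2]
finger_gap: 0.0853
grip_force: 0.0
```

Emit:
arm_command(
  motion=[0,-1,-1,0,0,0,-1,-1,0,0,0,-1,-1,0,0,0,-1,-1,0,0,0,-1,-1,0,0,0,-1,0,0,0,0,-1,0,0,0,0,-1,0,0,0],
)

```text
clock: 51.6
tcp_pos: [0.4409, -0.1242, 0.2019]
tool_rot: [3.142, -0.0, 2.124]
contact_force: [0.3, 0.4, -0.2]
finger_gap: 0.0852
grip_force: 0.0
```

Emit:
arm_command(
  motion=[0,-1,0,0,0,0,-1,0,0,0,0,-1,0,0,0,0,-1,0,0,0,0,-1,0,0,0,0,-1,0,0,0,0,0,0,0,0,0,0,0,0,0],
)

```text
clock: 52.6
tcp_pos: [0.5027, -0.2255, 0.2018]
tool_rot: [-3.142, -0.001, 2.123]
contact_force: [0.4, 0.5, -0.5]
finger_gap: 0.0849
grip_force: 0.0
```

Run:
```python
from h import *
plan()
T=get_image("top");S=get_image("side")
a=cv2.resize(T[220:400,230:490],None,fx=3,fy=3)[:300*2]
b=cv2.resize(S[190:430,110:390],(400,343))
cv2.imwrite("pics/f.png",a[:,:,::-1]);cv2.imwrite("pics/f2.png",cv2.resize(S[190:430,110:390],None,fx=2.4,fy=2.4)[:,:,::-1])
def loc(n,im,X,rng,z,yaw,tc):
    u,v=proj(n,[X])[0].astype(int);w=plane(n,blob(im,(u-30,v-30,u+30,v+30),*rng),z).astype(np.float32)
    c=np.array(cv2.minEnclosingCircle(w)[0])-tc;a=np.radians(yaw);print(n,"tray xy mm",1000*np.array([c@[np.cos(a),np.sin(a)],c@[-np.sin(a),np.cos(a)]]).round(4))
OR=((3,150,120),(20,255,255));WH=((0,0,170),(179,60,255));BK=((0,0,0),(179,255,60))
for n,im in(("top",T),("side",S)):
    for X,g,z,y,tc in(((.3835,.2725,.08),OR,.08,25.4,(.396,.2463)),((.411,.214,.116),OR,.116,25.4,(.396,.2463)),((.542,-.0225,.07),BK,.07,31.7,(.505,.038))):
        try:loc(n,im,X,g,z,y,tc)
        except Exception as e:print(n,X,"fail")
```

```text
at [ 0.5027 -0.2255  0.2018] yaw 121.65 clk 52.6 gap 0.08492394445135931
top tray xy mm [-0.1 27.9]
top tray xy mm [ -0.1 -33.2]
top tray xy mm [  0.2 -68.4]
side tray xy mm [-0.9 13.9]
side tray xy mm [  3.4 -12.4]
side tray xy mm [-22.  -83.6]
```

View pics/f.png

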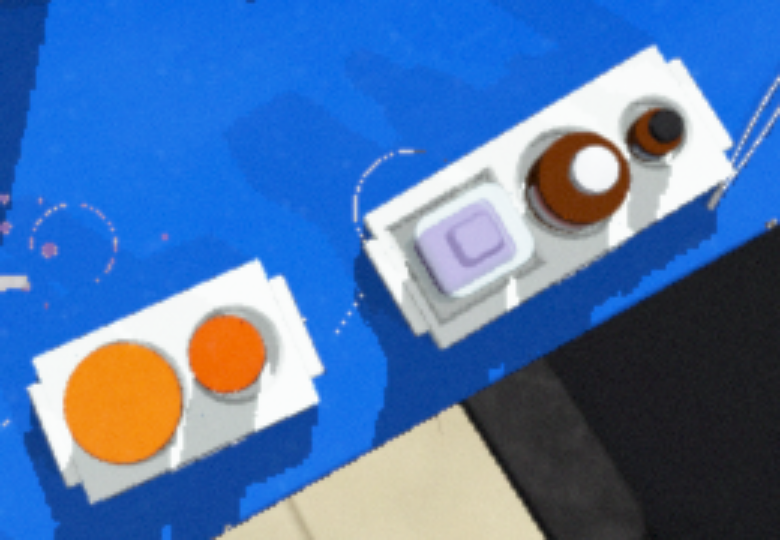

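View pics/f2.png

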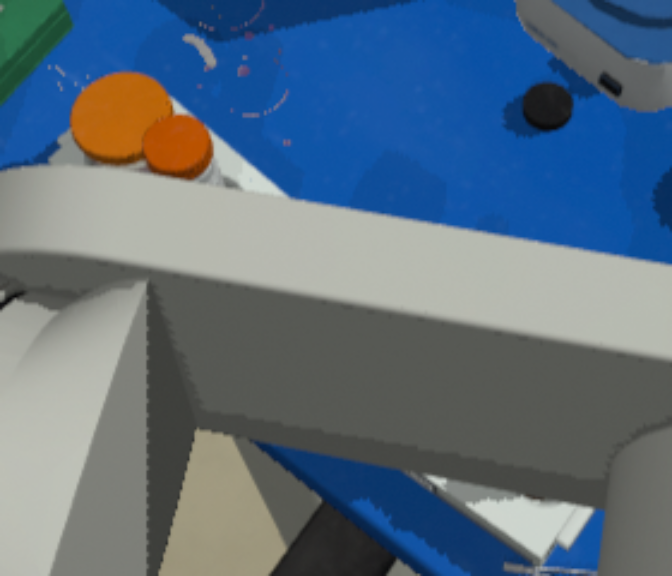

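From the top view, all five sit in their wells. The side numbers are spoiled because the arm blocks that camera and the two orange lids overlap there. A last numeric check of the trays, jar and fixative bottle, then I'll hand in.

Run:
```python
from h import *
T=get_image("top")
def rel(c,nm):
    d=np.array(c)-(.505,.038);a=np.radians(31.7);print(nm,1000*np.array([d@[np.cos(a),np.sin(a)],d@[-np.sin(a),np.cos(a)]]).round(4))
u,v=proj("top",[(.5123,.0262,.113)])[0].astype(int)
w=plane("top",blob(T,(u-11,v-11,u+12,v+12),(0,0,170),(179,60,255)),.113).astype(np.float32);rel(cv2.minEnclosingCircle(w)[0],"fix")
u,v=proj("top",[(.475,.0865,.106)])[0].astype(int)
w=plane("top",blob(T,(u-20,v-20,u+20,v+20),(120,15,120),(160,120,255)),.106).astype(np.float32);R=cv2.minAreaRect(w*1000);print(R);rel(np.array(R[0])/1000,"jar (stain)")
for nm,roi in(("ut",(230,300,345,395)),("st",(340,225,485,340))):
    w=rectify("top",T,*((.396,.246,.028,.11) if nm=="ut" else (.505,.038,.028,.14)))
    g=cv2.inRange(cv2.cvtColor(w,cv2.COLOR_RGB2HSV),(90,150,0),(130,255,255))
    m=cv2.morphologyEx(255-g,cv2.MORPH_OPEN,cv2.getStructuringElement(2,(25,25)))
    n,l,s,c=cv2.connectedComponentsWithStats(m);k=l[l.shape[0]//2,l.shape[1]//2];ys,xs=np.where(l==k);print(nm,cv2.minAreaRect(np.float32(np.c_[xs,ys])))
```

```text
fix [ -0.4 -14.1]
((470.06402587890625, 94.06806945800781), (33.38949966430664, 46.51823806762695), 31.795772552490234)
jar (stain) [-0.3 66.1]
ut ((219.35202026367188, 220.128662109375), (180.6697235107422, 316.94085693359375), 64.51080322265625)
st ((281.30340576171875, 280.18536376953125), (185.92359924316406, 432.1611022949219), 57.9946174621582)
```

Run:
```python
from h import *
a=np.radians(31.7)
for uv in((413,218),(495,180),(537,262),(452,298),(474,240)):
    d=plane("top",(230+uv[0]/3,220+uv[1]/3),.106)[0]-(.505,.038);print(1000*np.array([d@[np.cos(a),np.sin(a)],d@[-np.sin(a),np.cos(a)]]).round(4))
```

```text
[24.6 81.6]
[20.1 33.8]
[-27.8  37. ]
[-21.5  85.2]
[-1.4 59.7]
```

```bash
python3 -c "
from rig import r
print(r.sign_off())"
```

```text
the job is handed in; nothing more can be done
None
```

I handed the job in at about 53 s: all five items stand upright in their wells, each within about 3 mm of centre in the top view, and the objective case was never touched.

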